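# Re-rack the grinding heads in reverse order

## Task

Move the three grinding heads from the rack they stand in to the empty rack, in reverse order as seen from the robot: the leftmost head goes to the rightmost tray, the middle one to the middle tray and the rightmost to the leftmost tray. Leave each standing upright on the floor of its own tray.

Things in the scene. Friction and masses are not known exactly. Their poses are not given: they have to be found in the camera images.
- pin_head (a point): grinding head, loose, about 0.12 kg: an upright round steel shank (grip it here: 24 mm in diameter, from 6 to 41 mm above its underside) on a foot 26 mm in diameter, with a thin straight stone pin, 10 mm in diameter and 21 mm high, on top; 62 mm high in all. The point is its centre, 31 mm above its underside; z is its axis, up when it stands.
- ball_head (a point): grinding head, loose, about 0.12 kg: an upright round steel shank (grip it here: 24 mm in diameter, from 6 to 41 mm above its underside) on a foot 26 mm in diameter, with a round stone ball, 25 mm in diameter and 21 mm high, on top; 62 mm high in all. The point is its centre, 31 mm above its underside; z is its axis, up when it stands.
- cone_head (a point): grinding head, loose, about 0.12 kg: an upright round steel shank (grip it here: 24 mm in diameter, from 6 to 41 mm above its underside) on a foot 26 mm in diameter, with a pointed stone cone, 24 mm wide at its foot and 6 mm at its tip, 21 mm high, on top; 62 mm high in all. The point is its centre, 31 mm above its underside; z is its axis, up when it stands.
- tray_pin_floor (a point): middle of the floor of the fixed grey-walled, black-floored tray of the full rack in which the pin-topped head stands at the start (tray open above, 49 mm along x by 41 mm along y inside, walls 2 mm thick and rising 7 mm above the floor). x, y as of the full rack.
- tray_ball_floor (a point): middle of the floor of the fixed grey-walled, black-floored tray of the full rack in which the ball-topped head stands at the start (tray open above, 49 mm along x by 41 mm along y inside, walls 2 mm thick and rising 7 mm above the floor). x, y as of the full rack.
- tray_cone_floor (a point): middle of the floor of the fixed grey-walled, black-floored tray of the full rack in which the cone-topped head stands at the start (tray open above, 49 mm along x by 41 mm along y inside, walls 2 mm thick and rising 7 mm above the floor). x, y as of the full rack.
- full_rack: fixed rack: light wooden board 64 x 152 x 8 mm with three grey-walled, black-floored trays in a row. The three heads stand in it at the start, one per tray, in any order. Origin: under its centre, on the bench; y runs along the row to the left (seen from the robot), x across it away from the robot. The tray centres are at y = +46, 0 and -46 mm, x = 0; the tray floors 12 mm and their wall tops 19 mm above the bench; each 49 (x) by 41 mm (y) inside.
- empty_rack: fixed rack: light wooden board 64 x 152 x 8 mm with three grey-walled, black-floored trays in a row. Its trays are empty at the start. Origin: under its centre, on the bench; y runs along the row to the left (seen from the robot), x across it away from the robot. The tray centres are at y = +46, 0 and -46 mm, x = 0; the tray floors 12 mm and their wall tops 19 mm above the bench; each 49 (x) by 41 mm (y) inside.
There are look-alikes about, which are no part of the job. What is shaped like the part that bears cone_head but turquoise is not meant.

How it is judged:
By the outcome, as a careful person would: the job done as asked, in the order asked, and still so for the second after the job is handed in, with the robot touching nothing.
It also fails if it takes over 80 s, if anything falls off the work surface, if the arm or the gripper's body presses on something with over 40 N, if the wrist force passes 120 N, or if a joint passes its speed limit or range.

## Robot

A 7-joint arm with a two-finger parallel gripper is mounted at the origin on a cart in front of the work surface, level with it; the furniture and walls round the work are solid. World frame = base frame: x ahead of the robot, y to its left, z up, the work surface at z = 0. Lengths are in mm, angles in rad, forces in N, time in s.
With the tool pointing down it reaches from about 425 to 1025 mm from the base axis. Payload 3.6 kg.
Tool frame: the origin (TCP) lies on the centre line of the jaws, within the pads' length; the fingertips stand 25 mm ahead of it and the grasp point (between the pads) lies 6 mm ahead of it; z points along the fingers, y is the line along which they close (so a half turn about z gives the same grasp; the last joint's range is limited). The gripper opens to 85 mm and grips with 20 to 120 N. Pads are 22 mm wide; open, the fingers measure 114 mm over their backs; the gripper's body (76 mm by 85 mm) begins 54 mm behind the grasp point. The pads swing forward as they close: fully open they stand 13 mm farther back than shut.
Start: joints at [-1.222, 0.591, 0.048, 1.609, -0.033, 0.943, -0.034], TCP at [309.982, 655.394, 236.302] pointing down, gripper open.
Joint ranges: [-2.69, 2.69], [-0.47, 2.24], [-1.27, 1.36], [0.19, 2.51], [-1.53, 4.68], [0.08, 2.07], [-3.09, 3.09]. Speed limits (rad/s): [2.57, 2.57, 3.14, 3.14, 3.14, 3.14, 3.14].

## Interface

Orientations are given as a unit quaternion [x, y, z, w].
In Python, from plant import bot gives the robot as it stands.
- The arm moves only by the tool arm_command, never from a script. Its argument "series" is a list that holds one entry, the list of rows, each a list of 7 numbers: the shift along the tool's x, y, z in units of 40 mm (1.0 is 40 mm), then the turn, a rotation vector about the tool's x, y, z in degrees, then the opening, from 0 (shut) to 1 (fully open). A call has 1 to 8 rows; each row is the pose to reach, as a shift and turn from the pose commanded when the call began, along the tool's axes at that moment; what a row does not reach only later rows make up. A row lasts 1/12 s, in which the tool goes at most 41.7 mm and 7.16 degrees, less where a joint would pass 70% of its speed; a pose out of reach is approached as far as the arm can. A call with a gripper value outside its range is refused whole. The fingers move at their own pace and stop on an object; the grip force is fixed at half the most. Time passes only in rows, so rows that repeat a pose let the fingers close. It gives the time, the measured TCP pose, the force, the opening and the grip force at its end, in the units of the state.
- bot.get_state(): the state, without advancing time (a new reading comes with each control period).
- bot.get_image(name): name is "scene" or "side" or "wrist"; returns (picture, depth): 480x640x3 uint8, blue, green, red; 480x640 float32, mm along the optical axis (not along the pixel's ray), 0 where there is no reading.
- bot.camera_params(name): a dict with "mtx" (3x3 intrinsics, pixels), "world_from_camera" (4x4, takes a point from camera to world coordinates); the wrist camera has in their place "hand_eye" (4x4, takes a point from camera to tool coordinates, whose origin is the TCP and whose axes are the flange's). Camera axes: x right, y up, looking along -z (the intrinsics and any distortion apply to the point x, -y, -z); pixel columns grow to the right and rows downward; lengths in mm; the calibration is good to about 2 mm. A picture is of the moment at which its call begins: read the wrist's pose just before it. camera_params takes no time and is no camera call.
- bot.finish_job(): hands the job in; it is judged then, once.
The state is a dict: "t": time; "joint_pos": joint angles; "joint_vel": joint speeds; "effort": joint torques, N m; "tcp_pos": TCP position; "tcp_rot": TCP orientation; "force": force on the tool from outside, world axes, zero at the start; "moment": the same for the moment, N m; "grip_width": opening from 0.0 (shut) to 1.0 (fully open); "grip_force": force on a finger pad.
Only numpy, scipy, OpenCV 4.12 (cv2) and the standard library are available. Lean on these libraries where they do the work, as an engineer would, in place of code of your own. Each camera call takes 0.05 s, during which the arm holds its last target. There are 200 camera calls.

## Working session

There is one attempt and no reset: what is moved stays moved. The work goes in short steps, Python scripts to look and compute and a tool call to move; the robot and the scene stay as the last step left them, time stands still between calls to the robot, and variables do not carry over. Pictures are saved under pics/ and viewed, at most 14 in all, crops included, and the job is handed in when it is done.

Besides the shell and the picture viewer there is one more tool, called as name(argument=value, ...) on one line, values as JSON. arm_command: Moves the arm, as the interface text tells. Its arguments: {"type":"object","properties":{"series":{"type":"array"}},"required":["series"]}

```bash
mkdir -p pics; cat > h.py <<'E'
from plant import bot
import numpy as np, cv2
from scipy.spatial.transform import Rotation as R
def cam(name):
    s=bot.get_state(); p=bot.camera_params(name); im,d=bot.get_image(name)
    if 'world_from_camera' in p: T=np.array(p['world_from_camera'])
    else:
        W=np.eye(4); W[:3,:3]=R.from_quat(s['tcp_rot']).as_matrix(); W[:3,3]=s['tcp_pos']; T=W@np.array(p['hand_eye'])
    return im,d,np.array(p['mtx']),T,p
def cloud(d,K,T):
    v,u=np.mgrid[:d.shape[0],:d.shape[1]]
    P=np.stack([(u-K[0,2])/K[0,0]*d,-(v-K[1,2])/K[1,1]*d,-d],-1)
    X=P@T[:3,:3].T+T[:3,3]; X[d<=0]=np.nan; return X
E
python3 - <<'E'
from h import *
print(bot.get_state())
for n in('scene','side'):
    im,d,K,T,p=cam(n); cv2.imwrite(f'pics/{n}0.png',im); np.savez(f'{n}0.npz',im=im,d=d,K=K,T=T); print(n,p,(d>0).mean())
print(bot.camera_params('wrist'))
E
```

```text
{'t': 0.0, 'joint_pos': array([-1.22250256,  0.59212412,  0.04828999,  1.60983361, -0.03326559,
        0.94269353, -0.0336846 ]), 'joint_vel': array([-2.88588586e-04,  1.33228688e-04, -1.12872008e-03,  1.08229808e-03,
        8.95594783e-04, -7.96855408e-05, -4.87652714e-04]), 'effort': array([ 1.14155988e-03, -5.48697495e+01,  1.54648293e+00, -1.98122209e+01,
        9.25769418e-03,  8.72832112e-03, -1.09713923e-05]), 'tcp_pos': array([309.62759323, 654.65174465, 235.13285091]), 'tcp_rot': array([ 2.19044133e-01,  9.75714301e-01, -1.11398210e-03, -1.73375890e-04]), 'force': array([-0.41093675,  0.66265079,  0.84786748]), 'moment': array([-0.03713851,  0.00816934, -0.02361381]), 'grip_force': 0.0, 'grip_width': 0.9999436173161899}
scene {'mtx': array([[448.26339756,   0.        , 330.19498095],
       [  0.        , 448.26339756, 239.94244259],
       [  0.        ,   0.        ,   1.        ]]), 'world_from_camera': array([[-7.82895924e-01,  3.60874016e-01, -5.06797707e-01,
         5.47127077e+01],
       [-6.22142819e-01, -4.58693517e-01,  6.34459274e-01,
         9.74972285e+02]
[... 553 characters left out ...]
[ 2.10950599e-02,  9.03693383e-01,  4.27660225e-01,
         4.05872086e+02],
       [ 0.00000000e+00,  0.00000000e+00,  0.00000000e+00,
         1.00000000e+00]])} 0.9961848958333334
{'mtx': array([[380.44189056,   0.        , 319.8639922 ],
       [  0.        , 380.44189056, 232.39141047],
       [  0.        ,   0.        ,   1.        ]]), 'hand_eye': array([[ 1.95553508e-04,  9.51619267e-01,  3.07279567e-01,
         7.76624013e+01],
       [ 9.99999980e-01, -1.96206759e-04, -2.87665456e-05,
         2.02284531e-01],
       [ 3.29155290e-05,  3.07279567e-01, -9.51619287e-01,
        -1.37513412e+02],
       [ 0.00000000e+00,  0.00000000e+00,  0.00000000e+00,
         1.00000000e+00]])}
```

View pics/scene0.png

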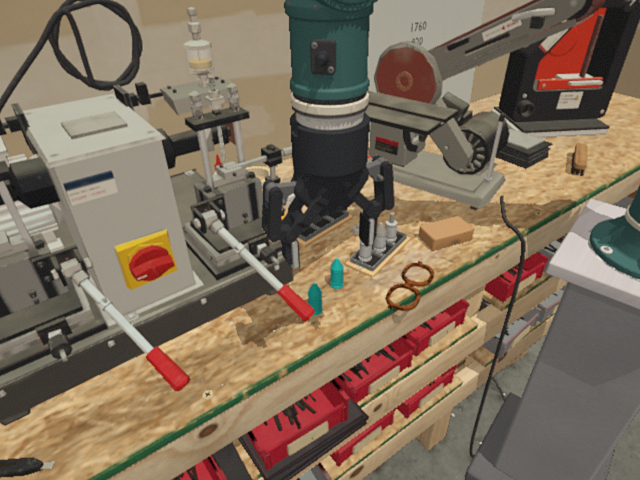

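View pics/side0.png

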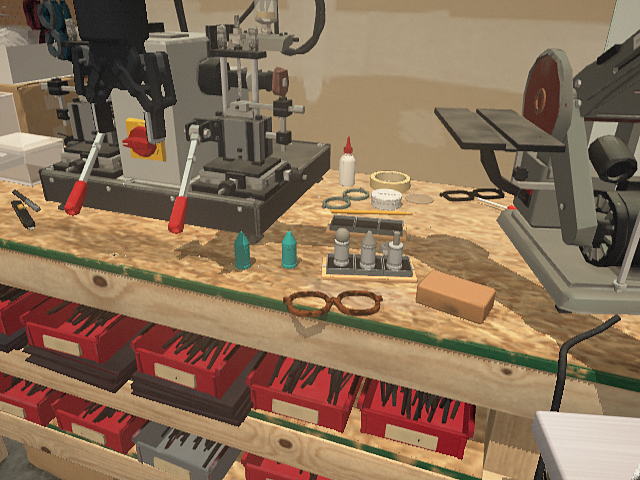

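The side view shows the full rack at about (368,265), holding the ball (342,248), cone (368,250) and pin (395,250) heads from left to right. The empty rack is behind it at about (370,224). The turquoise look-alikes stand at (243,250) and (289,250). Next I'll measure the racks from the depth data.

```bash
python3 - <<'E'
from h import *
for n in('side','scene'):
    z=np.load(n+'0.npz'); X=cloud(z['d'],z['K'],z['T'])
    if n=='side':
        for uv in [(342,234),(368,236),(395,237),(342,262),(368,265),(393,266),(368,274),(370,222),(243,235),(289,236),(375,242),(450,283),(348,165),(280,200),(230,130),(170,225),(515,145),(450,115),(500,230),(385,200)]:
            print(uv,X[uv[1],uv[0]].round(1))
    # bench plane z
    m=(np.abs(X[...,2])<6); print(n,'bench z median',np.nanmedian(X[...,2][m]))
    # raised points in region
    x0,x1,y0,y1=350,900,0,750; res=2
    h=np.full(((x1-x0)//res,(y1-y0)//res),-50.)
    ok=np.isfinite(X[...,0])&(X[...,0]>x0)&(X[...,0]<x1)&(X[...,1]>y0)&(X[...,1]<y1)&(X[...,2]<400)
    P=X[ok]; i=((P[:,0]-x0)/res).astype(int).clip(0,h.shape[0]-1); j=((P[:,1]-y0)/res).astype(int).clip(0,h.shape[1]-1)
    np.maximum.at(h,(i,j),P[:,2])
    rgb=np.zeros(h.shape+(3,),np.uint8); rgb[i,j]=z['im'][ok]
    cv2.imwrite(f'pics/top_{n}.png',cv2.resize(rgb[::-1,::-1],None,fx=2,fy=2,interpolation=0))
E
```

```text
(342, 234) [424.5 388.3  68.9]
(368, 236) [423.1 347.3  68.5]
(395, 237) [429.  304.7  66.4]
(342, 262) [424.6 386.4  18.5]
(368, 265) [418.6 344.4  19.1]
(393, 266) [421.6 304.3  18.2]
(368, 274) [404.7 343.9  10.5]
(370, 222) [600.9 339.5  13.3]
(243, 235) [422.1 546.5  58.9]
(289, 236) [430.8 473.5  57.2]
(375, 242) [425.6 335.6  57.4]
(450, 283) [354.7 225.9  32.3]
(348, 165) [833.9 391.5  52.2]
(280, 200) [580.9 511.9  58.1]
(230, 130) [557.1 593.6 193.9]
(170, 225) [360.9 639.2  99.1]
(515, 145) [430.3 147.4 221.2]
(450, 115) [596.5 214.4 226. ]
(500, 230) [ 6.249e+02  8.370e+01 -2.000e-01]
(385, 200) [697.  307.8  22.8]
side bench z median 0.28310120366217006
scene bench z median 0.18713850157109846
```

View pics/top_side.png

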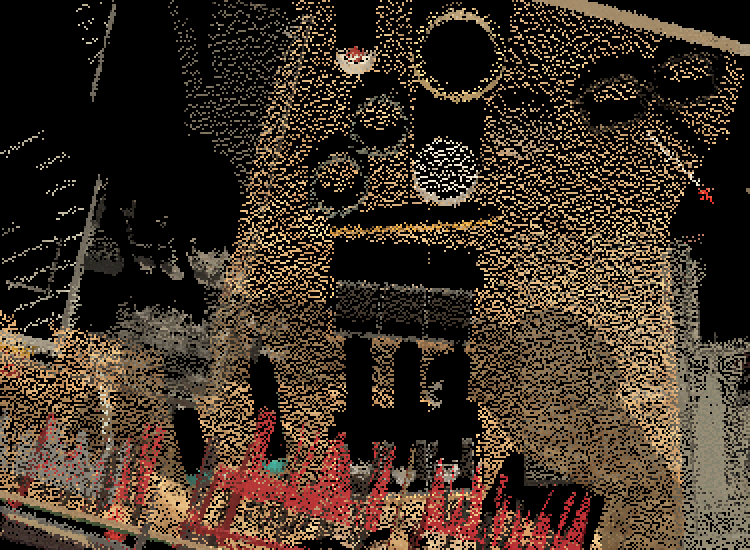

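The top view is about 1 px/mm, with y = 750−col and x = 900−row. The empty rack is near (597,347) and the full rack near (430,345), and the sander is on the right at y < 215. I'll check obstacle heights before moving.

```bash
python3 - <<'E'
from h import *
for n in('side','scene'):
    z=np.load(n+'0.npz'); X=cloud(z['d'],z['K'],z['T']).reshape(-1,3); print(n,'rows x 250..850, cols y 650..50 step -50')
    for x in range(250,850,50):
        r=[]
        for y in range(650,0,-50):
            m=(X[:,0]>=x)&(X[:,0]<x+50)&(X[:,1]>=y)&(X[:,1]<y+50)&(X[:,2]<700)
            r.append(int(X[m,2].max()) if m.sum()>3 else -1)
        print(x,r)
E
```

```text
side rows x 250..850, cols y 650..50 step -50
250 [398, 398, 348, -1, 7, 9, 1, 2, 2, 2, 31, 2, 12]
300 [354, 398, -2, 1, 9, 9, 9, 9, 33, 33, 33, 2, 32]
350 [1, 123, 2, 2, 2, 9, 9, 9, 34, 33, 33, 2, 125]
400 [2, 145, 62, 63, 63, 37, 75, 74, 73, 226, 226, 227, 226]
450 [159, 172, 125, 98, 2, 18, 19, 19, 20, 227, 227, 227, 320]
500 [336, 208, 213, 254, 249, 1, 2, 14, 9, 227, 227, 227, 340]
550 [337, 362, 376, 361, 254, 20, 20, 20, 20, 227, 226, 226, 341]
600 [342, 335, 399, 399, 341, 20, 20, 20, 19, 227, 228, 227, 321]
650 [355, 357, 348, 399, 344, 9, 8, 27, 28, 226, 226, 227, 226]
700 [355, 355, -1, 86, 88, 9, 9, 27, 27, 6, 2, 2, 16]
750 [-1, -1, 86, 86, 87, 5, 9, 26, 27, 9, 9, 14, 14]
800 [258, 258, 86, 86, 87, 93, 117, 26, 25, 25, 10, 9, 10]
scene rows x 250..850, cols y 650..50 step -50
250 [507, 499, 348, -1, -1, 9, 1, 2, 3, 3, 3, 2, 401]
300 [503, 281, -5, 2, 9, 9, 9, 9, 33, 34, 34, 2, 414]
350 [2, 120, 3, 2, 2, 9, 9, 8, 34, 34, 33, 3, 120]
400 [3, 145, 63, 62, 63, 52, 72, 75, 74, 228, 227, 227, 227]
450 [169, 172, 125, 74, 43, 20, 19, 13, 20, 227, 227, 228, 319]
500 [335, 208, 211, 255, 253, 3, 3, 15, 9, 227, 227, 227, 340]
550 [337, 362, 377, 362, 255, 21, 20, 21, 20, 226, 227, 227, 342]
600 [342, 342, 432, 453, -1, -1, -1, 13, -1, -1, 225, 227, 329]
650 [356, 358, 426, 453, 345, -1, 8, 26, -1, -1, -1, -1, 137]
700 [355, 358, 87, -1, -1, -1, -1, 26, -1, -1, -1, -1, -1]
750 [337, -1, 87, 87, -1, -1, -1, -1, -1, 9, -1, -1, -1]
800 [-1, -1, -1, 87, 87, -1, 115, 24, 26, 25, 2, -1, -1]
```

```bash
python3 - <<'E'
from h import *
X=np.vstack([cloud(z['d'],z['K'],z['T']).reshape(-1,3) for z in (np.load('side0.npz'),np.load('scene0.npz'))])
for x in range(380,720,20):
    r=[]
    for lo in (60,120,200,260):
        m=(X[:,0]>=x)&(X[:,0]<x+20)&(X[:,2]>lo)&(X[:,2]<600)
        a=X[m&(X[:,1]>290),1]; b=X[m&(X[:,1]<290)&(X[:,1]>-50),1]
        r.append((lo,int(b.max()) if len(b) else None,int(a.min()) if len(a) else None))
    print(x,r)
E
```

```text
380 [(60, 53, 624), (120, 52, 632), (200, 35, None), (260, 35, None)]
400 [(60, 226, 628), (120, 226, 628), (200, 226, None), (260, 35, None)]
420 [(60, 226, 297), (120, 226, 633), (200, 226, None), (260, 40, None)]
440 [(60, 226, 390), (120, 226, 635), (200, 226, None), (260, 43, None)]
460 [(60, 228, 578), (120, 228, 579), (200, 228, None), (260, 80, None)]
480 [(60, 228, 524), (120, 228, 576), (200, 228, None), (260, 85, None)]
500 [(60, 229, 520), (120, 229, 532), (200, 229, None), (260, 85, None)]
520 [(60, 229, 465), (120, 229, 465), (200, 229, 465), (260, 87, None)]
540 [(60, 229, 463), (120, 229, 463), (200, 229, 463), (260, 88, 538)]
560 [(60, 230, 462), (120, 230, 479), (200, 230, 486), (260, 88, 534)]
580 [(60, 230, 466), (120, 230, 477), (200, 230, 527), (260, 88, 532)]
600 [(60, 231, 498), (120, 231, 499), (200, 231, 506), (260, 89, 506)]
620 [(60, 232, 498), (120, 232, 502), (200, 232, 502), (260, 90, 502)]
640 [(60, 233, 488), (120, 233, 489), (200, 233, 489), (260, None, 489)]
660 [(60, 233, 487), (120, 233, 487), (200, 233, 487), (260, None, 487)]
680 [(60, None, 484), (120, None, 554), (200, None, 554), (260, None, 554)]
700 [(60, None, 479), (120, None, 615), (200, None, 615), (260, None, 615)]
```

The table edge is at y≈231 and z≈227, and the machine starts at y≥463, so the corridor between them is usable. I'll go up first, then move over the racks and turn the tool so that its x axis points along +y.

arm_command(series=[[[0,0,-1.0,0,0,0,1],[0,0,-1.6,0,0,7,1],[-0.85,-0.55,-1.6,0,0,14,1],[-1.7,-1.1,-1.6,0,0,21,1],[-2.55,-1.65,-1.6,0,0,28,1],[-3.4,-2.2,-1.6,0,0,35,1],[-4.2,-2.75,-1.6,0,0,42,1],[-5.0,-3.3,-1.6,0,0,49,1]]])

```text
t: 0.77
tcp_pos: [434.9, 448.4, 300.0]
tcp_rot: [0.606, 0.795, -0.0, -0.0]
force: [-0.3, 0.3, 0.4]
grip_width: 0.998
grip_force: 0.0
```

arm_command(series=[[[-0.7,0.3,0,0,0,7,1],[-1.4,0.6,0,0,0,13,1],[-1.8,0.7,0,0,0,15.5,1],[-1.8,0.7,0,0,0,15.5,1],[-1.8,0.7,0,0,0,15.5,1],[-1.8,0.7,0,0,0,15.5,1]]])

```text
t: 1.27
tcp_pos: [479.2, 390.8, 299.9]
tcp_rot: [0.705, 0.71, -0.0, -0.001]
force: [-0.2, -0.0, 0.1]
grip_width: 0.998
grip_force: 0.0
```

```bash
python3 - <<'E'
from h import *
s=bot.get_state(); print(s['tcp_pos'],s['tcp_rot'],s['joint_pos'].round(2))
im,d,K,T,p=cam('wrist'); np.savez('w1.npz',im=im,d=d,K=K,T=T); cv2.imwrite('pics/w1.png',im)
E
```

```text
[479.21947018 390.81913196 299.9367294 ] [ 7.04532338e-01  7.09671338e-01 -1.89937189e-04 -8.60521343e-04] [-1.03  0.41  0.38  1.81 -0.18  0.96 -0.57]
```

View pics/w1.png

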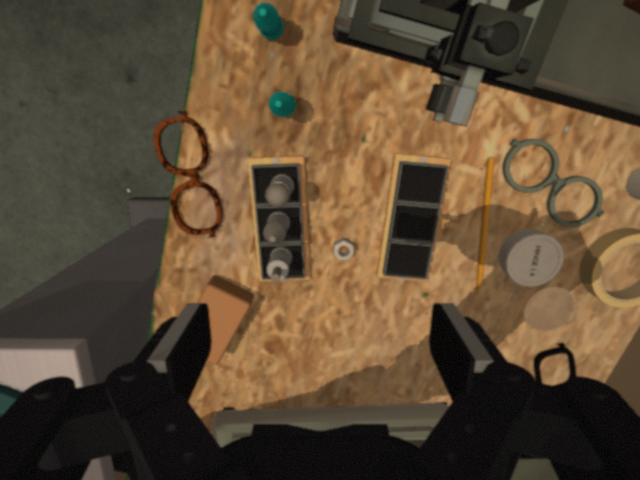

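The wrist view shows the full rack at about (280,220), the empty rack at about (415,218) and a small nut between them at (344,249). Both racks are slightly yawed. I'll fit their poses now.

```bash
cat > fit.py <<'E'
from h import *
def fit(X,im,c,tag):
    hsv=cv2.cvtColor(im,cv2.COLOR_BGR2HSV)
    m=(np.abs(X[...,0]-c[0])<60)&(np.abs(X[...,1]-c[1])<100)&(X[...,2]>5)&(X[...,2]<24)
    n,l,st,_=cv2.connectedComponentsWithStats(m.astype(np.uint8)); k=1+st[1:,4].argmax()
    P=X[l==k]; r=cv2.minAreaRect(P[:,:2].astype(np.float32)); 
    print(tag,'n',len(P),'rect c',np.round(r[0],1),'size',np.round(r[1],1),'ang',round(r[2],2),'z p5,50,95',np.percentile(P[:,2],[5,50,95]).round(1))
def heads(X,c):
    m=(np.abs(X[...,0]-c[0])<50)&(np.abs(X[...,1]-c[1])<100)&(X[...,2]>50)&(X[...,2]<85)
    n,l,st,_=cv2.connectedComponentsWithStats(m.astype(np.uint8))
    for k in range(1,n):
        if st[k,4]>15:
            P=X[l==k]; t=P[P[:,2]>P[:,2].max()-6]; print(' head n',len(P),'mid',((P.min(0)+P.max(0))/2)[:2].round(1),'top mean',t.mean(0).round(1),'zmax',P[:,2].max().round(1))
E
python3 - <<'E'
from fit import *
for f in('w1','side0','scene0'):
    z=np.load(f+'.npz'); X=cloud(z['d'],z['K'],z['T'])
    b=X[...,2][np.abs(X[...,2])<5]; print(f,'bench',np.median(b).round(2))
    for c,t in(((432,345),'full'),((597,345),'empty')): fit(X,z['im'],c,t)
    heads(X,(432,345))
E
```

```text
w1 bench -0.15
full n 5017 rect c [432.6 343.1] size [ 64.2 152. ] ang 2.63 z p5,50,95 [ 7.1 11.9 19.3]
empty n 6739 rect c [588.3 345.6] size [152.   64.6] ang 85.41 z p5,50,95 [ 7.  11.8 18.6]
 head n 499 mid [436.9 388.5] top mean [437.2 388.3  72.1] zmax 75.4
 head n 406 mid [431.8 344.8] top mean [431.9 345.4  72.4] zmax 75.8
 head n 376 mid [433.8 302. ] top mean [433.6 302.2  73.7] zmax 75.8
side0 bench 0.28
full n 1951 rect c [428.9 344. ] size [ 67.6 151.7] ang 2.37 z p5,50,95 [ 6.7 12.8 20.5]
empty n 1319 rect c [585.  346.7] size [151.5  65.6] ang 84.74 z p5,50,95 [ 7.2 12.7 19.3]
 head n 231 mid [430.6 388.2] top mean [431.5 388.3  71.9] zmax 75.1
 head n 193 mid [424.9 346.4] top mean [427.8 345.8  71.6] zmax 74.7
 head n 165 mid [430.  302.5] top mean [429.9 302.8  72.7] zmax 74.9
scene0 bench 0.18
full n 1113 rect c [431.3 343.8] size [ 64.6 154.7] ang 2.09 z p5,50,95 [ 6.6 12.7 20.2]
empty n 816 rect c [582.4 346. ] size [152.6  56.4] ang 84.64 z p5,50,95 [ 6.4 12.2 19. ]
 head n 107 mid [432.5 303.2] top mean [432.2 303.1  73.2] zmax 75.3
 head n 115 mid [427.2 347.5] top mean [430.1 346.7  72.7] zmax 75.5
```

The fits match the given sizes (64×152):

| Rack | Centre (mm) | Yaw |
|---|---|---|
| Full | (432.6, 343.1) | +2.6° |
| Empty | (588.3, 345.6) | −4.6° |

Heads in the full rack:

| Head | Position (mm) |
|---|---|
| Ball | ≈(436, 388) |
| Cone | ≈(431, 344.5) |
| Pin | ≈(433, 301.5) |

The ball goes first, starting with the approach above it.

arm_command(series=[[[-0.06,-0.6,0.5,0,0,0,1],[-0.06,-1.08,1.2,0,0,0,1],[-0.06,-1.08,2.2,0,0,0,1],[-0.06,-1.08,3.2,0,0,0,1],[-0.06,-1.08,4.0,0,0,0,1],[-0.06,-1.08,4.0,0,0,0,1],[-0.06,-1.08,4.0,0,0,0,1]]])

```text
t: 1.9
tcp_pos: [435.7, 387.1, 139.0]
tcp_rot: [0.705, 0.709, -0.002, -0.0]
force: [-0.6, -0.3, 0.9]
grip_width: 1.005
grip_force: 0.0
```

arm_command(series=[[[0.02,0,0.9,0,0,0,1],[0.02,0,1.7,0,0,0,1],[0.02,0,2.1,0,0,0,1],[0.02,0,2.28,0,0,0,1],[0.02,0,2.28,0,0,0,1],[0.02,0,2.28,0,0,0,1]]])

```text
t: 2.4
tcp_pos: [438.8, 388.6, 51.0]
tcp_rot: [0.706, 0.708, 0.002, -0.0]
force: [-0.1, 0.0, 0.6]
grip_width: 1.0
grip_force: 0.0
```

arm_command(series=[[[0,-0.03,0.03,0,0,0,0.6],[0,-0.03,0.03,0,0,0,0.2],[0,-0.03,0.03,0,0,0,0.1],[0,-0.03,0.03,0,0,0,0.1],[0,-0.03,0.03,0,0,0,0.1],[0,-0.03,0.03,0,0,0,0.1],[0,-0.03,0.03,0,0,0,0.1],[0,-0.03,0.03,0,0,0,0.1]]])

```text
t: 3.07
tcp_pos: [436.4, 387.3, 48.6]
tcp_rot: [0.706, 0.708, 0.0, -0.0]
force: [-0.4, 0.4, 5.2]
grip_width: 0.258
grip_force: 58.5
```

arm_command(series=[[[0,0,-0.6,0,0,0,0.1],[0,0,-1.4,0,0,0,0.1],[0,0,-2.2,0,0,0,0.1],[0,0.3,-2.5,0,0,0,0.1],[-0.4,1.1,-2.5,0,0,0,0.1],[-0.8,1.8,-2.5,0,0,0,0.1],[-1.2,2.5,-2.5,0,0,0,0.1],[-1.6,3.2,-2.5,0,0,0,0.1]]])

```text
t: 3.73
tcp_pos: [565.4, 322.7, 147.9]
tcp_rot: [0.706, 0.708, -0.0, -0.0]
force: [0.7, 0.8, -0.2]
grip_width: 0.256
grip_force: 59.0
```

arm_command(series=[[[-0.4,0.35,0,0,0,0,0.1],[-0.59,0.5,0,0,0,0,0.1],[-0.59,0.5,0,0,0,0,0.1],[-0.59,0.5,0.5,0,0,0,0.1],[-0.59,0.5,1.0,0,0,0,0.1],[-0.59,0.5,1.0,0,0,0,0.1],[-0.59,0.5,1.0,0,0,0,0.1]]])

```text
t: 4.32
tcp_pos: [581.7, 301.3, 106.7]
tcp_rot: [0.705, 0.709, -0.002, -0.001]
force: [-0.0, -0.4, -0.5]
grip_width: 0.251
grip_force: 59.0
```

arm_command(series=[[[-0.03,0.07,0.5,0,0,0,0.1],[-0.03,0.07,1.0,0,0,0,0.1],[-0.03,0.07,1.3,0,0,0,0.1],[-0.03,0.07,1.4,0,0,0,0.1],[-0.03,0.07,1.4,0,0,0,0.1],[-0.03,0.07,1.4,0,0,0,0.1]]])

```text
t: 4.82
tcp_pos: [587.7, 299.4, 52.7]
tcp_rot: [0.706, 0.708, 0.0, 0.0]
force: [0.9, -0.9, -1.0]
grip_width: 0.253
grip_force: 59.0
```

arm_command(series=[[[0,-0.02,0.03,0,0,0,0.1],[0,-0.02,0.06,0,0,0,0.1],[0,-0.02,0.08,0,0,0,0.1],[0,-0.02,0.08,0,0,0,0.1]]])

```text
t: 5.15
tcp_pos: [586.8, 298.9, 49.1]
tcp_rot: [0.706, 0.708, 0.0, 0.0]
force: [-0.6, -0.3, -1.0]
grip_width: 0.253
grip_force: 59.0
```

arm_command(series=[[[0,0,0.02,0,0,0,0.1],[0,0,0.02,0,0,0,0.3],[0,0,0.02,0,0,0,0.5],[0,0,0.02,0,0,0,0.8],[0,0,0.02,0,0,0,1],[0,0,0.02,0,0,0,1],[0,0,0.02,0,0,0,1]]])

```text
t: 5.73
tcp_pos: [586.7, 298.8, 47.9]
tcp_rot: [0.706, 0.708, -0.0, 0.0]
force: [0.2, 0.6, -0.0]
grip_width: 0.98
grip_force: 0.0
```

arm_command(series=[[[0,0,-0.8,0,0,0,1],[0,0,-1.7,0,0,0,1],[0,0,-2.5,0,0,0,1],[0.2,-0.7,-3.0,0,0,0,1],[0.4,-1.5,-3.0,0,0,0,1],[0.6,-2.4,-3.0,0,0,0,1],[0.9,-3.2,-3.0,0,0,0,1],[1.14,-3.9,-3.0,0,0,0,1]]])

```text
t: 6.4
tcp_pos: [428.0, 344.3, 168.1]
tcp_rot: [0.706, 0.708, -0.0, -0.0]
force: [0.2, 0.4, -0.4]
grip_width: 1.002
grip_force: 0.0
```

arm_command(series=[[[0,0,0,0,0,0,1],[0,0,0,0,0,0,1],[0,0,0,0,0,0,1]]])

```text
t: 6.65
tcp_pos: [431.3, 343.9, 168.2]
tcp_rot: [0.706, 0.708, 0.001, 0.0]
force: [0.9, -0.1, -0.3]
grip_width: 1.002
grip_force: 0.0
```

```bash
cat > look.py <<'E'
from fit import *
import sys
s=bot.get_state(); print(s['t'],s['tcp_pos'].round(1),s['tcp_rot'].round(4))
im,d,K,T,p=cam('wrist'); X=cloud(d,K,T)
print('full');heads(X,(432,345));print('empty');heads(X,(590,345)); cv2.imwrite('pics/%s.png'%sys.argv[1],im)
E
python3 look.py w2
```

```text
6.65 [431.3 343.9 168.2] [7.060e-01 7.083e-01 6.000e-04 4.000e-04]
full
 head n 950 mid [432.  345.3] top mean [431.8 345.6  72.2] zmax 75.3
 head n 851 mid [433.6 302.6] top mean [433.5 302.4  73.4] zmax 75.5
empty
 head n 1309 mid [586.3 299.9] top mean [585.7 300.8  71.8] zmax 75.1
```

View pics/w2.png

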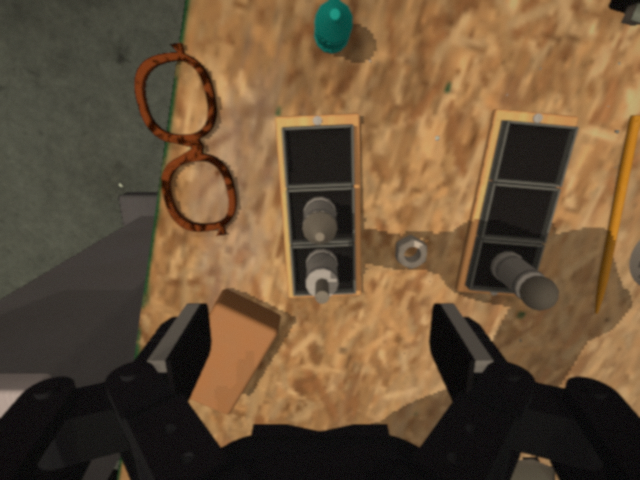

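The picture shows the ball head upright in the right tray of the empty rack, with its foot at (510,265). The cone is at (320,220), below the tool. Next I go down for the cone.

arm_command(series=[[[0.02,0,0.8,0,0,0,1],[0.02,0,1.7,0,0,0,1],[0.02,0,2.5,0,0,0,1],[0.02,0,2.9,0,0,0,1],[0.02,0,3.0,0,0,0,1],[0.02,0,3.0,0,0,0,1],[0.02,0,3.0,0,0,0,1]]])

```text
t: 7.28
tcp_pos: [432.2, 344.4, 48.4]
tcp_rot: [0.707, 0.708, 0.001, 0.0]
force: [1.4, 1.0, -0.2]
grip_width: 1.002
grip_force: 0.0
```

arm_command(series=[[[0,0,0,0,0,0,0.6],[0,0,0,0,0,0,0.2],[0,0,0,0,0,0,0.1],[0,0,0,0,0,0,0.1],[0,0,0,0,0,0,0.1],[0,0,0,0,0,0,0.1],[0,0,0,0,0,0,0.1],[0,0,0,0,0,0,0.1]]])

```text
t: 7.95
tcp_pos: [430.9, 345.0, 48.7]
tcp_rot: [0.706, 0.708, 0.001, -0.0]
force: [-0.8, -0.5, 6.1]
grip_width: 0.244
grip_force: 58.5
```

arm_command(series=[[[0,0,-0.6,0,0,0,0.1],[0,0,-1.4,0,0,0,0.1],[0,0,-2.2,0,0,0,0.1],[0,0.3,-2.5,0,0,0,0.1],[0,1.1,-2.5,0,0,0,0.1],[0,2.0,-2.5,0,0,0,0.1],[0,2.9,-2.5,0,0,0,0.1],[0,3.6,-2.5,0,0,0,0.1]]])

```text
t: 8.62
tcp_pos: [577.1, 344.7, 148.2]
tcp_rot: [0.706, 0.708, 0.001, 0.001]
force: [1.0, -0.1, -1.8]
grip_width: 0.244
grip_force: 59.5
```

arm_command(series=[[[0.02,0.33,0,0,0,0,0.1],[0.02,0.33,0,0,0,0,0.1],[0.02,0.33,0.5,0,0,0,0.1],[0.02,0.33,1.0,0,0,0,0.1],[0.02,0.33,1.0,0,0,0,0.1],[0.02,0.33,1.0,0,0,0,0.1],[0.02,0.33,1.0,0,0,0,0.1]]])

```text
t: 9.2
tcp_pos: [587.1, 346.3, 108.4]
tcp_rot: [0.706, 0.708, -0.0, -0.0]
force: [-0.1, 0.4, -0.9]
grip_width: 0.241
grip_force: 59.4
```

Down 59 mm → 1.47 in total.

arm_command(series=[[[0,0.02,0.5,0,0,0,0.1],[0,0.02,1.0,0,0,0,0.1],[0,0.02,1.3,0,0,0,0.1],[0,0.02,1.38,0,0,0,0.1],[0,0.02,1.44,0,0,0,0.1],[0,0.02,1.48,0,0,0,0.1],[0,0.02,1.48,0,0,0,0.1],[0,0.02,1.48,0,0,0,0.1]]])

```text
t: 9.87
tcp_pos: [589.2, 346.3, 49.7]
tcp_rot: [0.706, 0.708, 0.001, 0.0]
force: [0.6, -0.7, -1.1]
grip_width: 0.241
grip_force: 59.4
```

arm_command(series=[[[0,0,0.02,0,0,0,0.1],[0,0,0.02,0,0,0,0.3],[0,0,0.02,0,0,0,0.5],[0,0,0.02,0,0,0,0.8],[0,0,0.02,0,0,0,1],[0,0,0.02,0,0,0,1],[0,0,0.02,0,0,0,1]]])

```text
t: 10.45
tcp_pos: [588.6, 346.0, 48.0]
tcp_rot: [0.706, 0.708, 0.0, 0.0]
force: [-0.2, 0.6, -0.0]
grip_width: 0.982
grip_force: 0.0
```

arm_command(series=[[[0,0,-0.8,0,0,0,1],[0,0,-1.7,0,0,0,1],[0,0,-2.5,0,0,0,1],[0,-0.7,-3.0,0,0,0,1],[0,-1.5,-3.0,0,0,0,1],[-0.2,-2.4,-3.0,0,0,-7,1],[-0.6,-3.2,-3.0,0,0,-14,1],[-1.1,-3.9,-3.0,0,0,-21,1]]])

```text
t: 11.12
tcp_pos: [430.0, 302.6, 168.1]
tcp_rot: [0.561, 0.828, 0.0, -0.0]
force: [-0.2, -0.3, 0.1]
grip_width: 0.998
grip_force: 0.0
```

```bash
python3 look.py w3
```

```text
11.1167 [430.  302.6 168.1] [ 5.610e-01  8.278e-01  4.000e-04 -4.000e-04]
full
 head n 900 mid [433.5 301.9] top mean [433.3 302.   73.4] zmax 75.3
empty
 head n 1110 mid [585.8 346. ] top mean [588.4 346.2  72.1] zmax 75.4
 head n 1247 mid [585.6 299.8] top mean [585.3 300.2  71.6] zmax 74.8
```

The cone stands at (588,346) and the ball at (586,300), both upright at z≈75. For the pin I turn the tool so its x axis points at about 210°, which keeps the fingers clear of the brick and the camera clear of the table and machine.

arm_command(series=[[[-0.05,0.06,0,0,0,-7,1],[-0.05,0.06,0,0,0,-14,1],[-0.05,0.06,0,0,0,-21,1],[-0.05,0.06,0,0,0,-28,1],[-0.05,0.06,0,0,0,-35,1],[-0.05,0.06,0,0,0,-42,1],[-0.05,0.06,0,0,0,-49,1],[-0.05,0.06,0,0,0,-56,1]]])

```text
t: 11.83
tcp_pos: [436.0, 300.3, 168.0]
tcp_rot: [0.109, 0.994, 0.0, 0.0]
force: [-0.6, 0.9, 1.0]
grip_width: 1.003
grip_force: 0.0
```

arm_command(series=[[[0,0,0,0,0,-7,1],[0,0,0,0,0,-14,1],[0,0,0,0,0,-21,1],[0,0,0,0,0,-28,1],[0,0,0,0,0,-35,1],[0,0,0,0,0,-42,1],[0,0,0,0,0,-42,1],[0,0,0,0,0,-42,1]]])

```text
t: 12.5
tcp_pos: [435.9, 300.2, 167.9]
tcp_rot: [-0.25, 0.968, 0.0, -0.0]
force: [0.6, 0.3, 0.9]
grip_width: 0.998
grip_force: 0.0
```

```bash
python3 look.py w4; python3 -c "
from h import *
s=bot.get_state();print(s['joint_pos'].round(2),R.from_quat(s['tcp_rot']).as_matrix()[:2,:2].round(3))"
```

```text
12.5 [435.9 300.2 167.9] [-2.499e-01  9.683e-01  1.000e-04 -0.000e+00]
full
 head n 896 mid [433.6 301.3] top mean [433.3 300.9  73.4] zmax 75.4
empty
 head n 1051 mid [585.4 298.9] top mean [585.  298.7  71.5] zmax 74.5
 head n 676 mid [587.7 345.3] top mean [586.4 343.9  67.4] zmax 70.9
[-0.49  0.46 -0.27  2.1   0.2   0.61  1.18] [[-0.875 -0.484]
 [-0.484  0.875]]
```

View pics/w4.png

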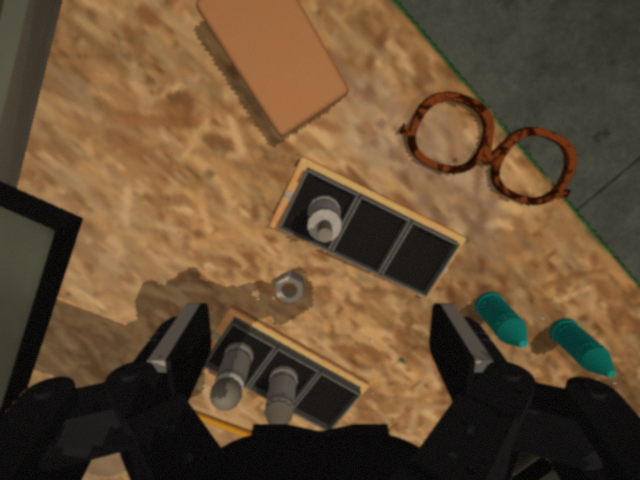

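The picture shows the pin head at (323,218) with the brick well away at (275,60), and the two placed heads standing at (232,370) and (282,385). Now I go down for the pin.

arm_command(series=[[[0.04,0.06,0.8,0,0,0,1],[0.04,0.06,1.7,0,0,0,1],[0.04,0.06,2.5,0,0,0,1],[0.04,0.06,2.9,0,0,0,1],[0.04,0.06,2.99,0,0,0,1],[0.04,0.06,2.99,0,0,0,1],[0.04,0.06,2.99,0,0,0,1]]])

```text
t: 13.13
tcp_pos: [433.6, 302.3, 48.9]
tcp_rot: [-0.252, 0.968, 0.0, 0.001]
force: [-0.2, 0.1, 0.5]
grip_width: 0.997
grip_force: 0.0
```

arm_command(series=[[[0,0,0,0,0,0,0.6],[0,0,0,0,0,0,0.2],[0,0,0,0,0,0,0.1],[0,0,0,0,0,0,0.1],[0,0,0,0,0,0,0.1],[0,0,0,0,0,0,0.1],[0,0,0,0,0,0,0.1],[0,0,0,0,0,0,0.1]]])

```text
t: 13.8
tcp_pos: [433.4, 302.0, 49.1]
tcp_rot: [-0.252, 0.968, 0.0, 0.0]
force: [-1.2, -0.2, 5.7]
grip_width: 0.241
grip_force: 58.5
```

arm_command(series=[[[0,0,-0.6,0,0,0,0.1],[0,0,-1.4,0,0,0,0.1],[0,0,-2.2,0,0,0,0.1],[-0.3,0,-2.5,0,0,-6,0.1],[-1.1,0,-2.5,0,0,-12,0.1],[-2.0,0,-2.5,0,0,-18,0.1],[-2.9,0,-2.5,0,0,-24,0.1],[-3.6,0,-2.5,0,0,-30,0.1]]])

```text
t: 14.47
tcp_pos: [561.4, 372.7, 148.7]
tcp_rot: [-0.496, 0.869, 0.0, 0.001]
force: [0.4, -0.0, -1.0]
grip_width: 0.236
grip_force: 59.2
```

arm_command(series=[[[-0.4,-0.2,0,0,0,0,0.1],[-0.76,-0.42,0,0,0,0,0.1],[-0.76,-0.42,0,0,0,0,0.1],[-0.76,-0.42,0.5,0,0,0,0.1],[-0.76,-0.42,1.0,0,0,0,0.1],[-0.76,-0.42,1.0,0,0,0,0.1],[-0.76,-0.42,1.0,0,0,0,0.1]]])

```text
t: 15.05
tcp_pos: [587.0, 388.0, 106.9]
tcp_rot: [-0.494, 0.869, -0.0, -0.002]
force: [-0.2, 0.3, -1.6]
grip_width: 0.236
grip_force: 59.1
```

arm_command(series=[[[-0.09,-0.03,0.5,0,0,0,0.1],[-0.09,-0.03,1.0,0,0,0,0.1],[-0.09,-0.03,1.2,0,0,0,0.1],[-0.09,-0.03,1.2,0,0,0,0.1],[-0.09,-0.03,1.2,0,0,0,0.1]]])

```text
t: 15.47
tcp_pos: [591.6, 392.0, 61.0]
tcp_rot: [-0.494, 0.87, -0.0, 0.0]
force: [0.7, 0.2, -0.7]
grip_width: 0.234
grip_force: 59.1
```

arm_command(series=[[[0,0,0.15,0,0,0,0.1],[0,0,0.24,0,0,0,0.1],[0,0,0.28,0,0,0,0.1],[0,0,0.28,0,0,0,0.1],[0,0,0.28,0,0,0,0.1]]])

```text
t: 15.88
tcp_pos: [591.7, 392.1, 49.4]
tcp_rot: [-0.494, 0.87, 0.0, 0.0]
force: [-0.9, -0.1, -0.9]
grip_width: 0.236
grip_force: 59.2
```

arm_command(series=[[[0,0,0.02,0,0,0,0.1],[0,0,0.02,0,0,0,0.3],[0,0,0.02,0,0,0,0.5],[0,0,0.02,0,0,0,0.8],[0,0,0.02,0,0,0,1],[0,0,0.02,0,0,0,1],[0,0,0.02,0,0,0,1]]])

```text
t: 16.47
tcp_pos: [591.6, 391.9, 48.2]
tcp_rot: [-0.494, 0.87, -0.0, -0.0]
force: [0.2, -0.3, 0.4]
grip_width: 0.981
grip_force: 0.0
```

arm_command(series=[[[0,0,-0.8,0,0,0,1],[0,0,-1.7,0,0,0,1],[0,0,-2.5,0,0,0,1],[0,0,-3.4,0,0,0,1],[0.6,0.6,-4.0,0,0,0,1],[1.2,1.2,-4.0,0,0,0,1],[1.8,1.8,-4.0,0,0,0,1],[1.8,1.8,-4.0,0,0,0,1]]])

```text
t: 17.13
tcp_pos: [484.3, 365.1, 208.2]
tcp_rot: [-0.496, 0.868, -0.001, -0.004]
force: [-0.6, 0.4, -0.5]
grip_width: 0.999
grip_force: 0.0
```

```bash
python3 look.py w5; python3 -c "
from h import *
im,d,K,T,p=cam('side'); cv2.imwrite('pics/side5.png',cv2.resize(im[180:300,280:440],None,fx=4,fy=4))"
```

```text
17.1333 [484.3 365.1 208.2] [-4.965e-01  8.680e-01 -5.000e-04 -4.000e-03]
full
empty
 head n 1001 mid [587.1 299.4] top mean [586.4 299.3  71.8] zmax 75.0
 head n 708 mid [588.3 345.6] top mean [589.2 345.5  72. ] zmax 75.2
 head n 642 mid [592.1 391.5] top mean [591.7 390.9  73.3] zmax 75.4
```

View pics/side5.png

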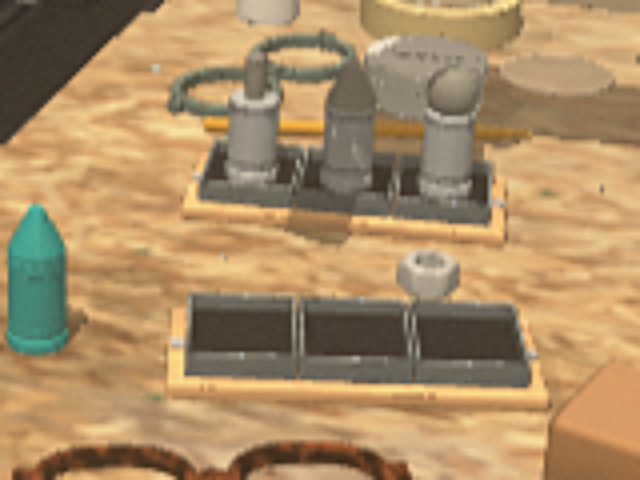

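View pics/w5.png

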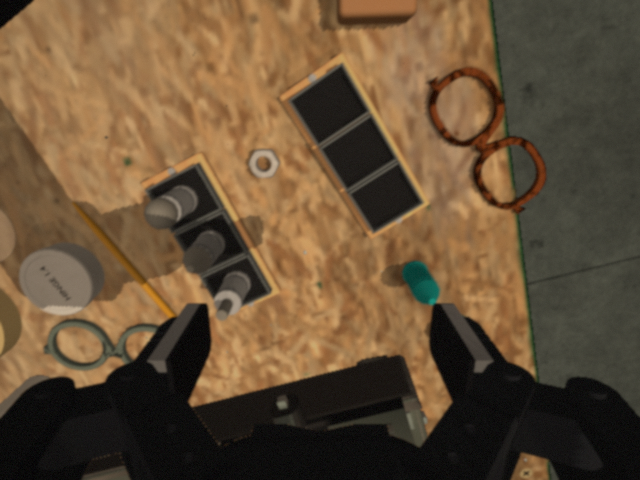

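In the side view, the pin (255,120), cone (350,125) and ball (450,130) heads stand upright from left to right, each on the floor of its own tray. The full rack is now empty, and the gripper holds nothing and is clear of everything.

```bash
python3 -c "
from plant import bot
print(bot.finish_job())"
```

```text
the job is handed in; nothing more can be done
None
```

The three heads now stand upright in the other rack in reverse order (pin left, cone middle, ball right, seen from the robot), and I handed the job in at about 17 s of the 80 s allowed; no verdict came back.

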